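Feed out an allergy marker card and lay it on the lunch tray

ROBOT

A 6-joint arm with a two-finger parallel gripper is mounted at the origin on a cart in front of the work surface, level with it; the furniture and walls round the work are solid. World frame = base frame: x ahead of the robot, y to its left, z up, the work surface at z = 0. Lengths are in mm, angles in degrees, forces in N, time in s.
With the tool pointing down it reaches from about 300 to 850 mm from the base axis. Payload 4.2 kg.
Tool frame: the origin (TCP) lies at the very end of the fingers, on their centre line; the grasp point (between the pads) lies env.grip_point_offset behind it (env.grip_point_offset is the distance from the TCP to the grasp point, in mm); z points along the fingers, y is the direction in which the jaws open and shut (so a half turn about z gives the same grasp; the last joint's range is limited). The gripper opens to 91 mm and grips with 3 to 60 N. Pads are 32 mm wide; open, the fingers measure 118 mm over their backs; the gripper's body (76 mm by 178 mm) begins 60 mm behind the grasp point.
Start: joints at [-71.391, 18.312, 89.639, -0, 72.044, -1.146], TCP at [194.359, -541.173, 213.976] pointing down, gripper open.
Joint ranges: [-177.97, 177.97], [-48.28, 115.42], [12.27, 149.76], [-77.06, 257.06], [2.81, 150.46], [-146.56, 146.56]. Speed limits (degrees/s): [147.25, 147.25, 180, 180, 180, 180].

INTERFACE

Orientations are given as [roll, pitch, yaw] about the fixed x, y, z axes, in that order (R = Rz(yaw) Ry(pitch) Rx(roll)).
In Python, from workcell import env, grab_frame, camera_params gives the robot as it stands. The module is installed in compiled form; this text tells all that it offers.
- The arm moves only by the shell command python3 -m creep 'ROWS' [OPENING] [FORCE]. ROWS is a JSON object of lists of equal length, an entry for each row: "offset": the shift along the tool's x, y, z in m, a list of three; "rotation": the turn, a rotation vector about the tool's x, y, z in degrees, a list of three. A call has 1 to 5 rows; each row shifts and turns the commanded pose from where the row before left it, along the tool's axes as they then stand; what a row does not reach is not made up. A row lasts 1/8 s, in which the tool goes at most 62.5 mm and 10.7 degrees, less where a joint would pass 70% of its speed; a pose out of reach is approached as far as the arm can. A call is refused whole if a number of a shift passes 0.0625 or a number of a turn 10.7, either way. A call with a gripper value outside its range is refused whole. OPENING is the closure, from 0 (fully open) to 1 (shut), set as the call begins (- or left out, the last holds). The fingers move at their own pace and stop on an object; FORCE is the grip in N (left out, the last holds). Time passes only in rows, so rows that do not move let the fingers close. It gives the time, the measured TCP pose, the force and the opening at its end, in the units of the state.
- env.state(): the state, without advancing time (a new reading comes with each control period).
- grab_frame(name): name is "side" or "top"; returns the picture (480x640x3 uint8, red, green, blue); there is no depth.
- camera_params(name): a dict with "mtx" (3x3 intrinsics, pixels), "R" (3x3) and "t" (3): a world point X has camera coordinates R X + t. Camera axes: x right, y down, z forward; pixel columns grow to the right and rows downward; lengths in mm; the calibration is good to about 2 mm. A picture is of the moment at which its call begins. camera_params takes no time and is no camera call.
- env.job_done(): hands the job in, once; it reports no verdict.
The state is a dict: "time_s": time; "qpos": joint angles; "qvel": joint speeds; "effort": joint torques, N m; "ee_pos": TCP position; "ee_rot": TCP orientation; "force": force on the tool from outside, world axes, zero at the start; "torque": the same for the moment, N m; "gripper_width": finger opening in mm.
Only numpy, scipy, OpenCV 4.12 (cv2) and the standard library are available. Lean on these libraries where they do the work, as an engineer would, in place of code of your own. Each camera call takes 0.05 s, during which the arm holds its last target.

TASK

Feed the yellow allergy card out of the small dispenser by rolling its thumbwheel with a fingertip until at least 4 cm of the card sticks out of the mouth. Then pull the card out and lay it flat on the floor of the green tray in the free space beside the cake pieces. Do not shift the tray, the cake, the squeeze bottle, the measuring cup or the tape roll.

Things in the scene. Friction and masses are not known exactly. Their poses are not given: they have to be found in the camera images.
- dispenser: Card dispenser fixed to the table, white with blue top panel, 130 x 74 mm, 102 mm high. Origin on the table; x points from mouth to back (mouth face x = -60 mm, back x = +70 mm), z up. Its front (x = -60 to -5 mm) is only 61 mm high, under a clear cover; the tower with the panel runs from x = -5 to +70 mm.
- wheel_top (a point): Top of the black ribbed thumbwheel at rest, 114 mm above the table, at x = +32 mm, y = 0 of the dispenser, axes as its. Wheel radius 26 mm, 10 mm wide, axle level along y; it stands 12 mm out of a 50 x 13 mm slot. Sprung: gives up to 5 mm downward (3.6 N at 3 mm, 5.2 N at 5 mm). Strokes across its top towards the back (+x), pressed in 2 to 4 mm, feed the card out.
- thumbwheel (a joint): Wheel angle, rad: 0 at the start, stop at 2.75; grows as the wheel's top rolls to the dispenser's +x; friction holds it (0.5 N at the rim). A hidden pusher moves 24 mm per rad to the mouth and meets the card after 1 to 11 mm. At the stop about 53 mm of card stick out. Rolling back does not draw the card in.
- mouth (a point): Middle of the lower lip of the mouth, 48 mm above the table, where the card's underside slides; axes are the dispenser's, so the card comes out along -x. The channel inside is 59 mm wide and 8.5 mm high, level, and 120 mm deep.
- card: Yellow stiff plastic card, two red stripes, 100 (x) x 56 (y) x 6 mm (z), 40 g; origin at the centre of its underside. It starts level in the dispenser, x parallel to the dispenser's, its leading (-x) edge 2 to 12 mm inside the mouth. Can be pinched across its 56 mm width where it sticks out (free space below); draw it fully out along -x before raising it.
- green_tray: Green melamine tray, loose, 332 (x) x 269 mm (y), rim 21 mm high; origin at the centre of its underside, z up. Floor 3 mm thick, flat inside x = +-150 mm, y = +-118 mm; rim walls stand from there outward. The half with negative x is free.
- cake_a: Piece of cake with a brown crust, 82 x 76 x 46 mm, on the half of the tray with positive x; origin at the centre of its underside.
- cake_b: Flat piece of cake, 50 x 80 x 38 mm, on the half of the tray with positive x; origin at the centre of its underside.
- squeeze_bottle: White squeeze bottle with red nozzle, 184 mm high, 56 mm wide, bystander; origin under its centre.
- measuring_cup: Grey measuring cup with handle, 74 x 103 x 74 mm, bystander; origin under its centre.
- tape_roll: Roll of tape lying flat, 106 mm wide, 25 mm high, bystander; origin under its centre.

How it is judged (in metres and radians):
On the way:
1. the card has been fed out by the wheel: wheel turned past 1.5 rad and the card, still lying level in the dispenser, sticks out at least 32 mm (value of joint thumbwheel above 1.5 rad and x of card in the frame of mouth between -0.015 and 0.018 m and angle between card's own z axis and vertical below 0.15 rad and z of card in the frame of mouth below 0.006 m), for 0.2 s.
At the end, for the whole second after the job is handed in: the card lies at rest flat (within 3.5 degrees, either yaw, underside within 4 mm of the tray's floor) on the green tray's floor, inside the rim, its centre within 130 mm of the tray's centre lengthwise and 100 mm crosswise, released (x of card in the frame of green_tray between -0.13 and 0.13 m and y of card in the frame of green_tray between -0.1 and 0.1 m and z of card in the frame of green_tray between -0.002 and 0.007 m and angle between card's own z axis and vertical below 0.06 rad and linear speed of card below 0.02 m/s); the robot touches nothing.
It fails at once if the tray is shifted more than 40 mm (distance of green_tray from where it was at the start of the episode above 0.04 m).
It fails at once if a piece of cake is shifted more than 40 mm (distance of any of cake_a, cake_b from where it was at the start of the episode above 0.04 m).
It fails at once if the squeeze bottle, the measuring cup or the tape roll is shifted more than 40 mm (distance of any of squeeze_bottle, measuring_cup, tape_roll from where it was at the start of the episode above 0.04 m).
It also fails if it takes over 48 s, if anything falls off the work surface, if the arm or the gripper's body presses on something with over 40 N, if the wrist force passes 120 N, or if a joint passes its speed limit or range.

## Working session

There is one attempt and no reset: what is moved stays moved. The work goes in short steps, Python scripts to look and compute and a shell command to move; the robot and the scene stay as the last step left them, time stands still between calls to the robot, and variables do not carry over. Pictures are saved under pics/ and viewed, and the job is handed in when it is done.

```bash
mkdir -p pics; python3 - <<'E'
from workcell import env, grab_frame, camera_params
import cv2
print(env.state(), env.grip_point_offset)
for n in ("side","top"):
    cv2.imwrite(f"pics/{n}0.png", grab_frame(n)[:,:,::-1]); p=camera_params(n); print(n,p)
E
```

```text
{'time_s': 0.0, 'qpos': array([-7.13876295e+01,  1.83504230e+01,  8.97059012e+01,  6.78974240e-04,
        7.20425849e+01, -1.14704395e+00]), 'qvel': array([-0.01102733, -0.0455908 ,  0.06057888,  0.0293311 , -0.02133534,
       -0.08376137]), 'effort': array([ 1.29330943e-03, -4.12457943e+01, -2.31977087e+01,  7.28720916e-02,
        4.57716035e-02, -1.66451227e-04]), 'ee_pos': array([ 194.22625484, -540.67621105,  213.13590227]), 'ee_rot': array([-1.79901124e+02, -2.62540296e-03,  1.97592023e+01]), 'force': array([ 0.18116795,  0.05286579, -0.59568061]), 'torque': array([ 0.02188076, -0.01217533,  0.04446226]), 'gripper_width': 91.42975381313008} 18.8
side {'mtx': array([[561.92957432,   0.        , 323.82829811],
       [  0.        , 561.92957432, 235.4760797 ],
       [  0.        ,   0.        ,   1.        ]]), 'R': array([[ 0.97106674, -0.23727561, -0.02701227],
       [-0.11002687, -0.34413928, -0.93244959],
       [ 0.21195156,  0.90844287, -0.3602889 ]]), 't': array([-575.40634932,   51.08105515, 1311.34031608])}
top {'mtx': array([[528.71392997,   0.        , 321.93161945],
       [  0.        , 528.71392997, 229.20977306],
       [  0.        ,   0.        ,   1.        ]]), 'R': array([[ 0.0107506 , -0.99992225,  0.00631871],
       [-0.99104907, -0.01149567, -0.13300224],
       [ 0.13306454, -0.0048323 , -0.99109559]]), 't': array([-284.14184306,  523.7876246 , 1172.00463253])}
```

View pics/side0.png

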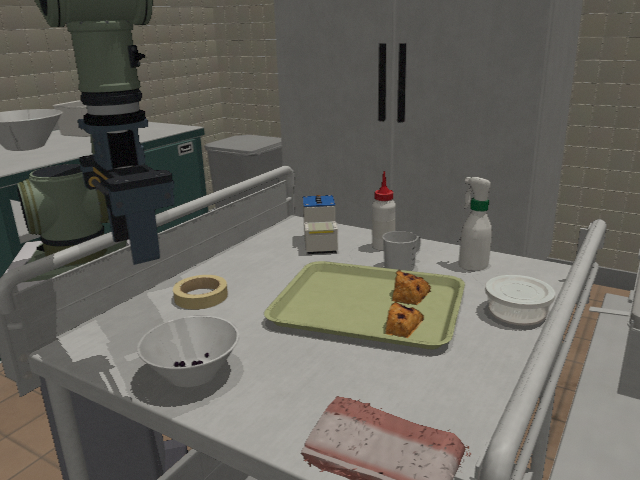

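View pics/top0.png

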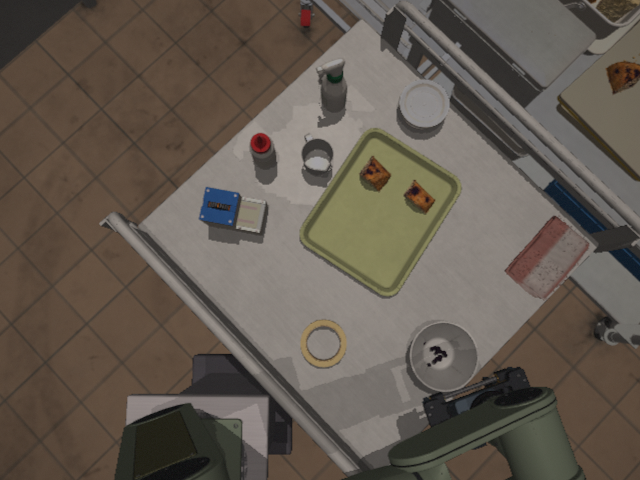

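The dispenser is at about (233,210) in the top view, with its mouth towards the right. The tray is at (380,212), and the bottle, cup and tape are at (262,150), (317,155) and (324,343).

```bash
cat > h.py <<'E'
import numpy as np, cv2
from workcell import env, grab_frame, camera_params
def ray(n,u,v):
    p=camera_params(n);R=p["R"];t=p["t"];K=p["mtx"]
    return -R.T@t, R.T@np.linalg.inv(K)@np.array([u,v,1.])
def onz(n,u,v,z):
    c,d=ray(n,u,v); return c+d*(z-c[2])/d[2]
def proj(n,X):
    p=camera_params(n);c=p["R"]@np.asarray(X,float)+p["t"];q=p["mtx"]@c;return q[:2]/q[2]
def shot(n,name,box=None,s=1):
    f=grab_frame(n)[:,:,::-1].copy(); cv2.imwrite(f"pics/{name}_raw.png",f)
    if box: u0,v0,u1,v1=box; g=f[v0:v1,u0:u1]
    else: g=f
    cv2.imwrite(f"pics/{name}.png",cv2.resize(g,None,fx=s,fy=s,interpolation=cv2.INTER_CUBIC)); return f
E
python3 - <<'E'
from h import *
f=cv2.imread("pics/top0.png"); h=cv2.cvtColor(f,cv2.COLOR_BGR2HSV)
m=cv2.inRange(h,(100,120,60),(125,255,255)); m[:150]=0;m[260:]=0;m[:,:180]=0;m[:,260:]=0
m=cv2.morphologyEx(m,cv2.MORPH_CLOSE,np.ones((9,9)))
c=max(cv2.findContours(m,0,2)[0],key=cv2.contourArea)
P=np.array([onz("top",*p,102)[:2] for p in c[:,0]],np.float32)
r=cv2.minAreaRect(P);print("panel",r,cv2.boxPoints(r), cv2.contourArea(c))
# tray
m=cv2.inRange(h,(20,50,60),(45,255,255)); m[:,:290]=0;m[:, 480:]=0;m[310:]=0
c=max(cv2.findContours(m,0,2)[0],key=cv2.contourArea)
P=np.array([onz("top",*p,18)[:2] for p in c[:,0]],np.float32)
r=cv2.minAreaRect(P);print("tray",r,cv2.boxPoints(r))
for n,uv in (("cakes",[(375,174),(420,196)]),("bottle",[(262,150)]),("cup",[(317,158)]),("tape",[(324,343)])):
    print(n,[onz("top",*q,{"cakes":30,"bottle":100,"cup":40,"tape":20}[n]).round() for q in uv])
g=f[170:250,185:285];cv2.imwrite("pics/z.png",cv2.resize(g,None,fx=7,fy=7,interpolation=cv2.INTER_CUBIC))
g=cv2.imread("pics/side0.png")[180:265,280:380];cv2.imwrite("pics/z2.png",cv2.resize(g,None,fx=7,fy=7,interpolation=cv2.INTER_CUBIC))
E
```

```text
panel ((566.3577880859375, -53.7664909362793), (72.980224609375, 72.70777893066406), 80.22332763671875) [[524.3355   -83.55347 ]
 [595.98737  -95.89986 ]
 [608.38007  -23.979515]
 [536.7282   -11.633125]] 1043.5
tray ((576.2103881835938, -414.61248779296875), (269.0100402832031, 332.8988342285156), 57.515377044677734) [[ 363.56534 -438.67673]
 [ 644.3773  -617.4678 ]
 [ 788.85547 -390.54825]
 [ 508.04346 -211.7572 ]]
cakes [array([ 659., -401.,   30.]), array([ 608., -505.,   30.])]
bottle [array([ 693., -144.,  100.])]
cup [array([ 693., -265.,   40.])]
tape [array([ 271., -286.,   20.])]
```

View pics/z.png

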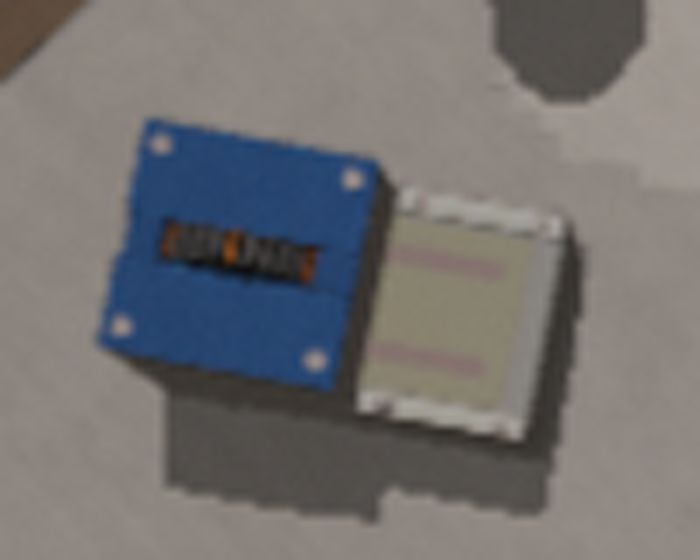

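View pics/z2.png

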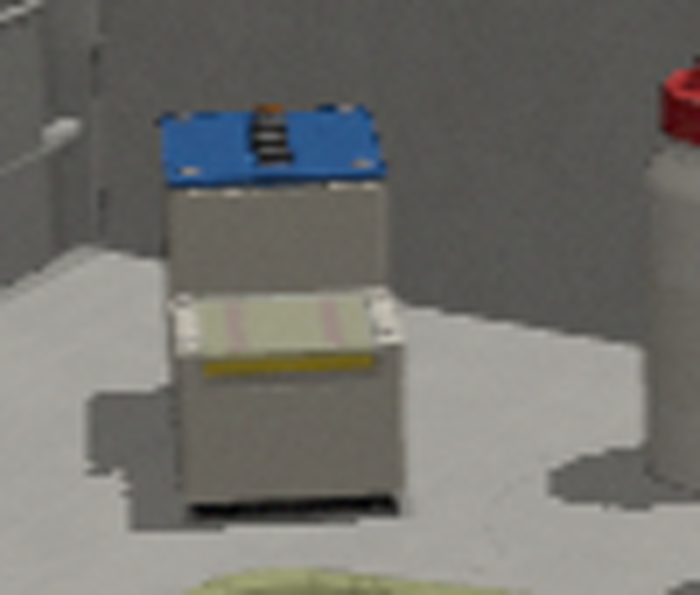

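```bash
python3 - <<'E'
from h import *
z=lambda a,b:((a+.5)/7-.5+185,(b+.5)/7-.5+170)
S=[onz("top",*z(*q),102)[:2] for q in [(160,143),(352,180),(121,325),(315,360)]]
d=(S[0]-S[1])+(S[2]-S[3]); e=(S[0]-S[2])+(S[1]-S[3])
print("screws c",np.mean(S,0),"yaw",np.degrees(np.arctan2(d[1],d[0])),"perp",np.degrees(np.arctan2(e[1],e[0])), "sizes",np.linalg.norm(d)/2,np.linalg.norm(e)/2)
print("slot ends",onz("top",*z(165,240),105),onz("top",*z(318,265),105))
a=np.radians(80.2); ex=np.array([np.cos(a),np.sin(a),0]);ey=np.array([-ex[1],ex[0],0])
o=np.array([566.4,-53.8,0])-32.5*ex; print("origin",o)
y=lambda a,b:((a+.5)/7-.5+280,(b+.5)/7-.5+180)
print("side mouth strip measured",y(203,370),y(372,362),"pred", proj("side",o-60*ex+28*ey+[0,0,51]),proj("side",o-60*ex-28*ey+[0,0,51]))
print("side wheeltop meas",y(268,108),"pred",proj("side",o+32*ex+[0,0,114]))
print("front bottom corners meas",y(190,505),y(400,505),"pred",proj("side",o-60*ex+37*ey),proj("side",o-60*ex-37*ey))
print("cover front corners top meas",y(175,352),y(403,345),"pred",proj("side",o-60*ex+37*ey+[0,0,61]),proj("side",o-60*ex-37*ey+[0,0,61]))
# bottle: nozzle 184 both
b=[proj("side",[693,-144,0]),proj("top",[693,-144,184])];print(b)
# triangulate nozzle tip
def tri(p,q):
    c1,d1=ray("top",*p);c2,d2=ray("side",*q)
    A=np.stack([d1,-d2],1);s=np.linalg.lstsq(A,c2-c1,rcond=None)[0];x1=c1+s[0]*d1;x2=c2+s[1]*d2
    return (x1+x2)/2,np.linalg.norm(x1-x2)
print("panel BL corner tri",tri(z(380,158),y(386,180)),"nozzle",tri((260,139),(383.5,172)))
E
```

```text
screws c [567.26944053 -52.93497553] yaw 79.99379862321827 perp -9.616344890139667 sizes 61.06147416478955 57.8543218080252
slot ends [570.13814859 -31.15168517 105.        ] [562.86129978 -78.65340885 105.        ]
origin [560.86819128 -85.8257567    0.        ]
side mouth strip measured (308.57142857142856, 232.42857142857144) (332.7142857142857, 231.28571428571428) pred [308.16032733 232.93071926] [332.72439656 231.71087424]
side wheeltop meas (317.85714285714283, 195.0) pred [317.26024984 194.05608444]
front bottom corners meas (306.7142857142857, 251.71428571428572) (336.7142857142857, 251.71428571428572) pred [305.07831784 253.8058932 ] [337.07593405 252.15284883]
cover front corners top meas (304.57142857142856, 229.85714285714286) (337.14285714285717, 228.85714285714286) pred [304.02675406 229.00264834] [336.57862465 227.39912729]
[array([379.58518238, 245.80042879]), array([257.68795013, 138.45297059])]
panel BL corner tri (array([598.4867025 , -95.15813211,  95.2436226 ]), np.float64(0.5062912499140447)) nozzle (array([ 696.12316939, -148.83017332,  179.3100443 ]), np.float64(5.46560531731139))
```

```bash
python3 -m creep '{"offset":[[0,0,0],[0,0,0],[0,0,0],[0,0,0],[0,0,0]],"rotation":[[0,0,-10],[0,0,-10],[0,0,-10],[0,0,-10],[0,0,-10]]}' 1 20; python3 -m creep '{"offset":[[0,0,0],[0,0,0]],"rotation":[[0,0,-10.4],[0,0,0]]}'
cat > to.py <<'E'
import sys
from h import *
from scipy.spatial.transform import Rotation as Ro
s=env.state();R=Ro.from_euler('xyz',s["ee_rot"],degrees=True).as_matrix()
print("t",s["time_s"].__round__(2) if hasattr(s["time_s"],"__round__") else s["time_s"],"pos",s["ee_pos"].round(1),"rot",s["ee_rot"].round(2),"F",s["force"].round(2),"w",round(s["gripper_width"],1))
if len(sys.argv)>3:
    d=R.T@(np.array(list(map(float,sys.argv[1:4])))-s["ee_pos"]); print("tool offset mm",d.round(1))
a=np.radians(80.2);ex=np.array([np.cos(a),np.sin(a),0]);ey=np.array([-ex[1],ex[0],0])
o=np.array([561.1,-85.3,0]);print("in dispenser",[round(float((s["ee_pos"]-o)@v),1) for v in (ex,ey)])
E
python3 to.py 562 -75 150
```

```text
time_s: 0.72
ee_pos: [194.2, -540.9, 213.4]
ee_rot: [-180.0, -0.0, 70.1]
force: [0.2, 0.4, 0.1]
gripper_width: 44.0
time_s: 0.98
ee_pos: [194.3, -540.9, 213.6]
ee_rot: [-180.0, -0.0, 80.0]
force: [0.8, -0.0, 1.7]
gripper_width: 23.8
t 0.97 pos [ 194.3 -540.9  213.6] rot [-1.7998e+02 -4.0000e-02  8.0030e+01] F [ 0.81 -0.05  1.67] w 23.8
tool offset mm [522.5 281.5  63.8]
in dispenser [-511.4, 283.9]
```

```bash
python3 -m creep '{"offset":[[0.053,0.0282,0],[0.053,0.0282,0],[0.053,0.0282,0],[0.053,0.0282,0],[0.053,0.0282,0]],"rotation":[[0,0,0],[0,0,0],[0,0,0],[0,0,0],[0,0,0]]}' && python3 -m creep '{"offset":[[0.053,0.0282,0],[0.053,0.0282,0],[0.053,0.0282,0],[0.053,0.0282,0],[0.053,0.0282,0]],"rotation":[[0,0,0],[0,0,0],[0,0,0],[0,0,0],[0,0,0]]}'; python3 -m creep '{"offset":[[0,0,0.04],[0,0,0.04],[0,0,0]],"rotation":[[0,0,-0.2],[0,0,0],[0,0,0]]}'; python3 to.py 564.2 -67.6 120
```

```text
time_s: 1.6
ee_pos: [379.5, -302.5, 214.0]
ee_rot: [180.0, 0.0, 79.9]
force: [0.8, -0.9, -0.3]
gripper_width: 0.4
time_s: 2.22
ee_pos: [563.8, -65.4, 213.9]
ee_rot: [180.0, 0.0, 80.0]
force: [0.8, -0.6, -0.2]
gripper_width: 0.5
time_s: 2.6
ee_pos: [560.4, -66.6, 131.0]
ee_rot: [-179.6, 0.0, 80.2]
force: [0.2, 0.2, 0.2]
gripper_width: 0.4
t 2.6 pos [560.4 -66.6 131. ] rot [-1.7956e+02  2.0000e-02  8.0240e+01] F [0.2  0.23 0.24] w 0.4
tool offset mm [-0.3  3.9 11. ]
in dispenser [18.3, 3.8]
```

```bash
python3 - <<'E'
from h import *
shot("side","s1",(270,140,390,260),6); shot("top","t1",(180,150,290,250),6)
E
```

```text
(no output)
```

View pics/s1.png

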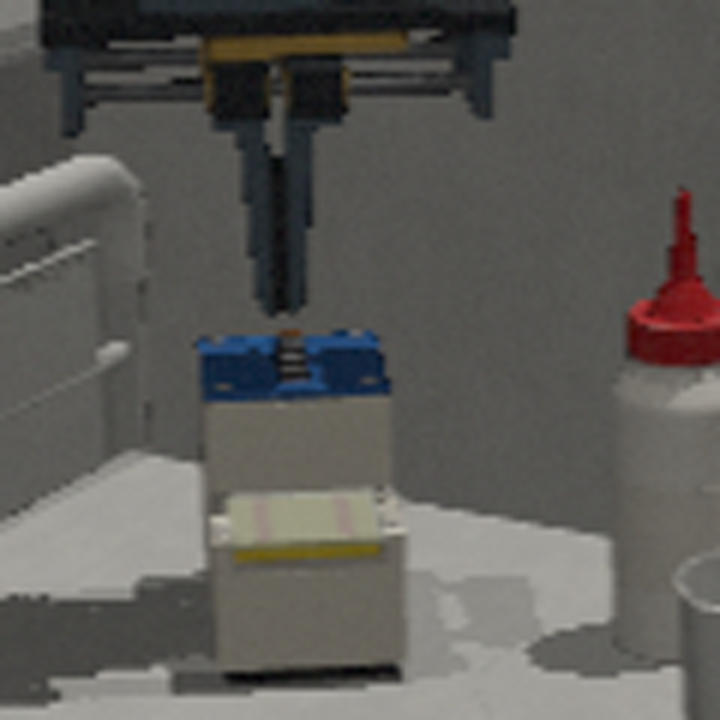

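View pics/t1.png

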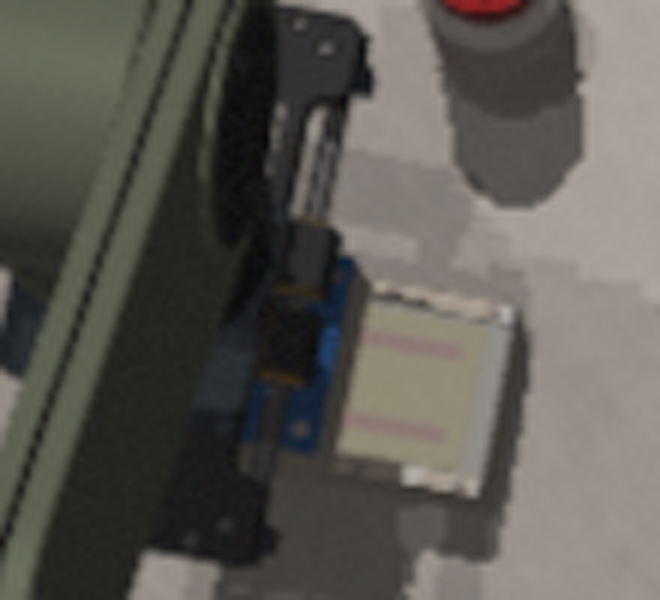

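The fingertips are just above the wheel, at (282,300) in the side crop, with the wheel at (291,355). They need to move about 4 mm sideways.

```bash
python3 -m creep '{"offset":[[0,0.0038,0.010],[0,0,0],[0,0,0]],"rotation":[[0,0,0],[0,0,0],[0,0,0]]}'; python3 to.py 563.9 -67.7 111;  python3 -m creep '{"offset":[[0,0,0.007],[0,0,0],[0,0,0]],"rotation":[[0,0,0],[0,0,0],[0,0,0]]}'; python3 to.py 563.9 -67.7 111
```

```text
time_s: 3.08
ee_pos: [566.9, -68.0, 124.5]
ee_rot: [179.9, 0.0, 80.3]
force: [0.2, -0.5, 0.2]
gripper_width: 0.6
t 3.08 pos [566.9 -68.  124.5] rot [179.94   0.    80.33] F [ 0.2  -0.55  0.15] w 0.6
tool offset mm [-0.2 -3.  13.5]
in dispenser [18.1, -2.8]
time_s: 3.45
ee_pos: [566.5, -67.8, 116.9]
ee_rot: [-180.0, 0.0, 80.4]
force: [0.4, 0.3, -0.6]
gripper_width: 0.3
t 3.45 pos [566.5 -67.8 116.9] rot [-1.7999e+02  1.0000e-02  8.0350e+01] F [ 0.41  0.32 -0.57] w 0.3
tool offset mm [-0.3 -2.6  5.9]
in dispenser [18.1, -2.4]
```

```bash
python3 -m creep '{"offset":[[0,-0.0025,0.003],[0,0,0.003],[0,0,0]],"rotation":[[0,0,0],[0,0,0],[0,0,0]]}'; python3 to.py 563.9 -67.7 111
```

```text
time_s: 3.82
ee_pos: [564.1, -67.4, 111.1]
ee_rot: [180.0, 0.0, 80.4]
force: [-0.0, -0.3, 3.2]
gripper_width: 0.6
t 3.83 pos [564.1 -67.4 111.1] rot [180.     0.    80.36] F [-0.01 -0.32  3.21] w 0.6
tool offset mm [-0.3 -0.1  0.1]
in dispenser [18.2, 0.1]
```

Contact is at 3.2 N, which is about 3 mm of press. I'll stroke now.

```bash
python3 -m creep '{"offset":[[0.007,0,0],[0.007,0,0],[0.007,0,0],[0.007,0,0],[0,0,0]],"rotation":[[0,0,0],[0,0,0],[0,0,0],[0,0,0],[0,0,0]]}'; python3 to.py; python3 - <<'E'
from h import *
shot("side","s2",(270,140,390,260),6)
E
```

```text
time_s: 4.45
ee_pos: [569.0, -38.8, 110.9]
ee_rot: [180.0, -0.0, 80.4]
force: [-0.7, 0.9, 3.9]
gripper_width: 0.4
t 4.45 pos [569.  -38.8 110.9] rot [ 1.7999e+02 -4.0000e-02  8.0390e+01] F [-0.72  0.93  3.9 ] w 0.4
in dispenser [47.2, 0.1]
```

View pics/s2.png

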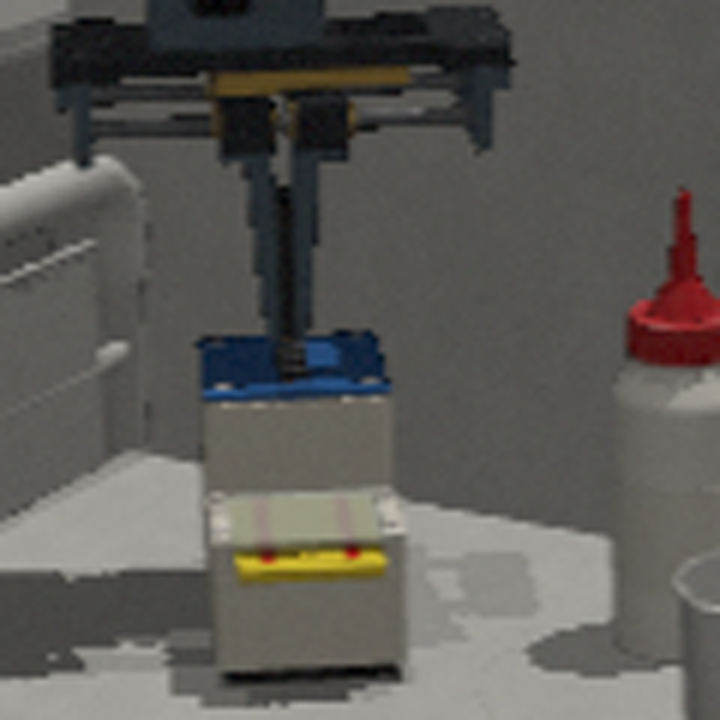

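The card's front edge now sticks out, with its yellow top visible at (310,563) in the crop. I'll lift, go back and stroke again.

```bash
python3 -m creep '{"offset":[[0,0,-0.010],[-0.014,0,0],[-0.014,0,0],[0,0,0.005],[0,0,0]],"rotation":[[0,0,0],[0,0,0],[0,0,0],[0,0,0],[0,0,0]]}'; python3 -m creep '{"offset":[[0,0,0.005],[0,0,0],[0,0,0]],"rotation":[[0,0,0],[0,0,0],[0,0,0]]}'; python3 to.py;  python3 -m creep '{"offset":[[0.007,0,0],[0.007,0,0],[0.007,0,0],[0.007,0,0],[0,0,0]],"rotation":[[0,0,0],[0,0,0],[0,0,0],[0,0,0],[0,0,0]]}'; python3 to.py; python3 - <<'E'
from h import *
shot("side","s3",(270,140,390,260),6)
E
```

```text
time_s: 5.12
ee_pos: [563.5, -67.7, 115.1]
ee_rot: [-179.9, -0.0, 80.3]
force: [-0.4, 0.5, 0.6]
gripper_width: 0.2
time_s: 5.5
ee_pos: [564.3, -67.3, 111.3]
ee_rot: [180.0, 0.0, 80.4]
force: [-0.7, 0.5, 3.2]
gripper_width: 0.1
t 5.5 pos [564.3 -67.3 111.3] rot [1.7996e+02 1.0000e-02 8.0380e+01] F [-0.67  0.48  3.25] w 0.1
in dispenser [18.3, -0.1]
time_s: 6.12
ee_pos: [569.2, -38.8, 111.0]
ee_rot: [180.0, -0.1, 80.4]
force: [0.5, 1.5, 3.3]
gripper_width: 0.6
t 6.12 pos [569.2 -38.8 111. ] rot [ 1.7996e+02 -5.0000e-02  8.0390e+01] F [0.49 1.47 3.33] w 0.6
in dispenser [47.2, -0.1]
```

View pics/s3.png

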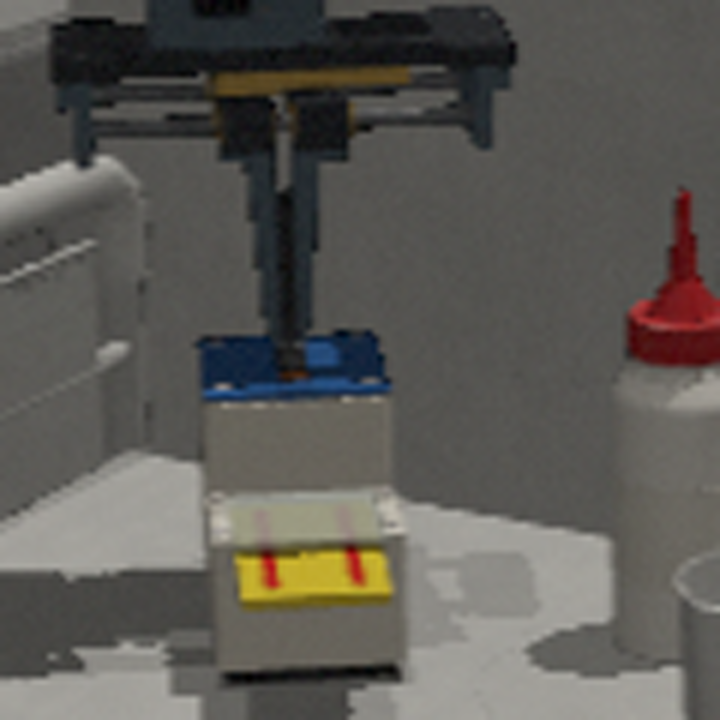

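The second stroke leaves roughly 35 mm out, with the front edge at row 600 in the crop. One more stroke.

```bash
python3 -m creep '{"offset":[[0,0,-0.010],[-0.014,0,0],[-0.014,0,0],[0,0,0.005],[0,0,0]],"rotation":[[0,0,0],[0,0,0],[0,0,0],[0,0,0],[0,0,0]]}'; python3 -m creep '{"offset":[[0,0,0.005],[0,0,0],[0,0,0]],"rotation":[[0,0,0],[0,0,0],[0,0,0]]}';  python3 -m creep '{"offset":[[0.005,0,0],[0.005,0,0],[0.005,0,0],[0.005,0,0],[0,0,0]],"rotation":[[0,0,0],[0,0,0],[0,0,0],[0,0,0],[0,0,0]]}'; python3 to.py; python3 - <<'E'
from h import *
shot("side","s4",(270,140,390,260),6); shot("top","t4",(180,150,290,250),6)
E
```

```text
time_s: 6.8
ee_pos: [563.4, -67.7, 115.1]
ee_rot: [-179.9, -0.0, 80.3]
force: [0.4, -0.3, 1.0]
gripper_width: 0.7
time_s: 7.18
ee_pos: [564.3, -67.3, 111.3]
ee_rot: [180.0, 0.0, 80.4]
force: [-0.7, 0.3, 2.5]
gripper_width: 0.6
time_s: 7.8
ee_pos: [567.6, -47.1, 111.0]
ee_rot: [180.0, -0.0, 80.4]
force: [-0.4, -0.0, 2.6]
gripper_width: 0.3
t 7.8 pos [567.6 -47.1 111. ] rot [ 1.7999e+02 -2.0000e-02  8.0370e+01] F [-0.44 -0.03  2.56] w 0.3
in dispenser [38.7, 0.0]
```

View pics/s4.png

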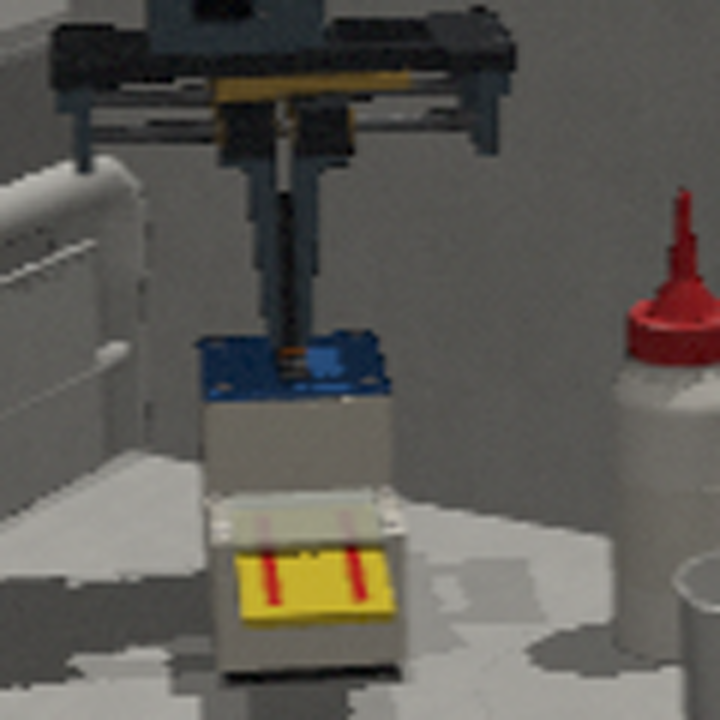

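View pics/t4.png

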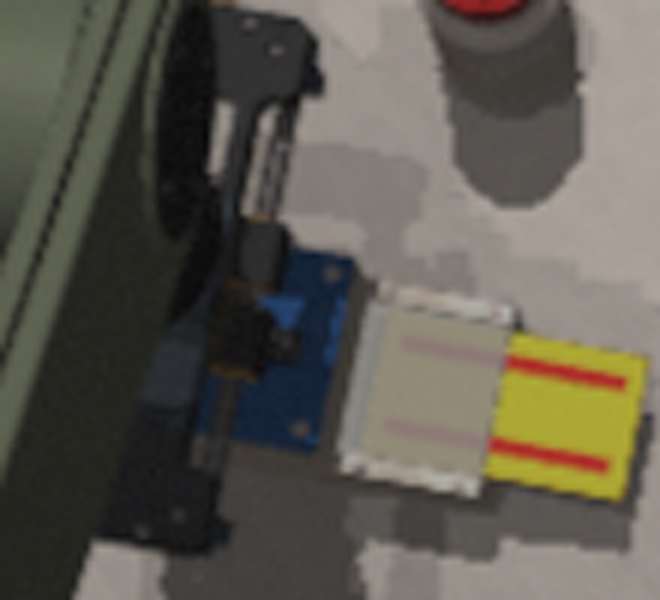

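The card is well out, with its front corners at (648,358) and (622,500) in the top crop. Next I'll measure the protrusion.

```bash
python3 - <<'E'
from h import *
f=cv2.imread("pics/t4_raw.png");h=cv2.cvtColor(f,cv2.COLOR_BGR2HSV)
m=cv2.inRange(h,(20,150,120),(35,255,255))|cv2.inRange(h,(0,150,100),(8,255,255))|cv2.inRange(h,(172,150,100),(180,255,255))
m[:195]=0;m[245:]=0;m[:,:250]=0;m[:,300:]=0
c=max(cv2.findContours(cv2.morphologyEx(m,cv2.MORPH_CLOSE,np.ones((3,3))),0,2)[0],key=cv2.contourArea)
P=np.array([onz("top",*p,54)[:2] for p in c[:,0]],np.float32)
a=np.radians(80.2);ex=np.array([np.cos(a),np.sin(a)]);ey=np.array([-ex[1],ex[0]]);o=np.array([561.1,-85.3])
r=cv2.minAreaRect(P);print(r,cv2.boxPoints(r).round(1).tolist())
print("x range",((P-o)@ex).min()-1,((P-o)@ex).max()+1,"y",((P-o)@ey).min()-1,((P-o)@ey).max()+1)
E
```

```text
((546.1399536132812, -170.49581909179688), (51.8607063293457, 54.74782180786133), 80.26644897460938) [[514.7999877929688, -191.39999389648438], [568.7000122070312, -200.6999969482422], [577.5, -149.60000610351562], [523.5, -140.3000030517578]]
x range -113.4233932849928 -59.541396336904434 y -28.112961379450056 28.614392500488645
```

53 mm are out, straight and centred. I'll lift, open, move over the card and descend.

```bash
python3 -m creep '{"offset":[[0,0,-0.03]],"rotation":[[0,0,0]]}'; python3 -m creep '{"offset":[[-0.041,0,0],[-0.041,0,0],[-0.040,0,0],[0,0,0],[0,0,0]],"rotation":[[0,0,0],[0,0,0],[0,0,0],[0,0,0],[0,0,0]]}' 0 ; python3 -m creep '{"offset":[[0,0,0],[0,0,0]],"rotation":[[0,0,0],[0,0,0]]}'; python3 to.py 547 -167.1 45.5
```

```text
time_s: 8.02
ee_pos: [565.3, -47.1, 138.5]
ee_rot: [-179.6, -0.0, 80.3]
force: [-0.4, -0.0, 0.7]
gripper_width: 0.6
time_s: 8.65
ee_pos: [546.7, -167.3, 140.4]
ee_rot: [-179.9, -0.1, 80.3]
force: [-0.2, 0.4, 0.5]
gripper_width: 47.6
time_s: 8.9
ee_pos: [547.2, -167.0, 140.9]
ee_rot: [-180.0, -0.0, 80.4]
force: [0.2, 0.3, -0.3]
gripper_width: 67.5
t 8.9 pos [ 547.2 -167.   140.9] rot [-1.7999e+02 -1.0000e-02  8.0430e+01] F [ 0.24  0.35 -0.31] w 67.5
tool offset mm [-0.1 -0.1 95.4]
in dispenser [-82.9, -0.2]
```

```bash
python3 -m creep '{"offset":[[0,0,0],[0,0,0.025],[0,0,0.025],[0,0,0.025],[0,0,0.015]],"rotation":[[0,0,0.2],[0,0,0],[0,0,0],[0,0,0],[0,0,0]]}' ; python3 -m creep '{"offset":[[0,0,0.0055],[0,0,0],[0,0,0]],"rotation":[[0,0,0],[0,0,0],[0,0,0]]}'; python3 to.py 547 -167.1 45.5
python3 - <<'E'
from h import *
shot("side","s5",(270,140,390,260),6); shot("top","t5",(180,150,310,250),6)
E
```

```text
time_s: 9.52
ee_pos: [546.6, -167.6, 49.8]
ee_rot: [-179.9, -0.0, 80.2]
force: [-0.1, -0.2, -0.4]
gripper_width: 91.6
time_s: 9.9
ee_pos: [547.7, -168.2, 46.3]
ee_rot: [179.9, 0.0, 80.2]
force: [-0.9, 1.3, 0.6]
gripper_width: 91.3
t 9.9 pos [ 547.7 -168.2   46.3] rot [1.7989e+02 2.0000e-02 8.0150e+01] F [-0.85  1.27  0.59] w 91.3
tool offset mm [ 1.  -0.9  0.8]
in dispenser [-84.0, -0.9]
```

View pics/s5.png

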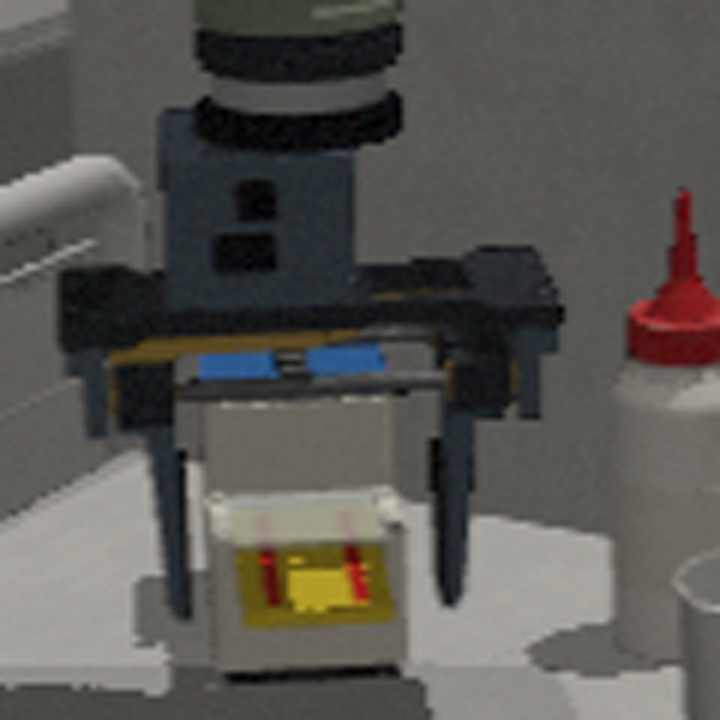

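View pics/t5.png

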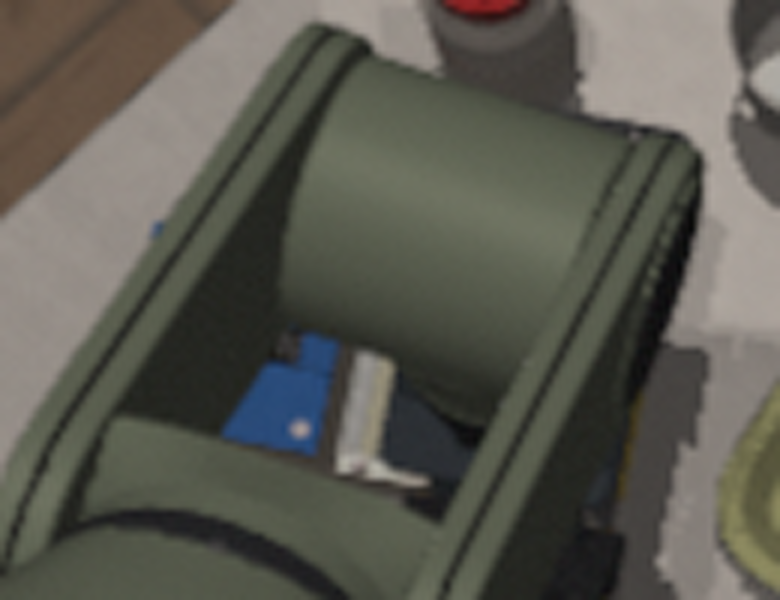

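The fingers straddle the card on both sides, with tips at (182,615) and (447,600) and the card between. I'll close.

```bash
python3 -m creep '{"offset":[[0,0,0],[0,0,0],[0,0,0],[0,0,0],[0,0,0]],"rotation":[[0,0,0],[0,0,0],[0,0,0],[0,0,0],[0,0,0]]}' 1 25; python3 -m creep '{"offset":[[0,0,0],[0,0,0]],"rotation":[[0,0,0],[0,0,0]]}'; python3 to.py
```

```text
time_s: 10.62
ee_pos: [547.0, -168.0, 45.5]
ee_rot: [180.0, 0.0, 80.2]
force: [-0.3, 0.9, 0.3]
gripper_width: 55.7
time_s: 10.88
ee_pos: [547.0, -168.0, 45.4]
ee_rot: [180.0, 0.0, 80.2]
force: [0.4, -0.1, -0.4]
gripper_width: 55.7
t 10.88 pos [ 547.  -168.    45.4] rot [1.800e+02 1.000e-02 8.016e+01] F [ 0.35 -0.08 -0.41] w 55.7
in dispenser [-83.9, -0.2]
```

```bash
python3 -m creep '{"offset":[[-0.012,0,0],[-0.018,0,0],[-0.02,0,0],[-0.02,0,0],[-0.01,0,0]],"rotation":[[0,0,0],[0,0,0],[0,0,0],[0,0,0],[0,0,0]]}'; python3 -m creep '{"offset":[[0,0,-0.015],[0,0,-0.02],[0,0,0]],"rotation":[[0,0,0],[0,0,0],[0,0,0]]}'; python3 to.py 513 -375 90
python3 - <<'E'
from h import *
shot("side","s6",(230,120,430,270),4)
E
```

```text
time_s: 11.5
ee_pos: [533.0, -248.7, 45.4]
ee_rot: [180.0, 0.0, 80.1]
force: [0.3, -0.3, -0.5]
gripper_width: 55.5
time_s: 11.88
ee_pos: [534.8, -247.0, 82.8]
ee_rot: [179.7, 0.1, 80.2]
force: [0.3, 0.3, -0.1]
gripper_width: 55.4
t 11.88 pos [ 534.8 -247.    82.8] rot [1.7974e+02 6.0000e-02 8.0180e+01] F [ 0.26  0.35 -0.14] w 55.4
tool offset mm [-129.9    0.4   -7.1]
in dispenser [-163.8, -1.6]
```

View pics/s6.png

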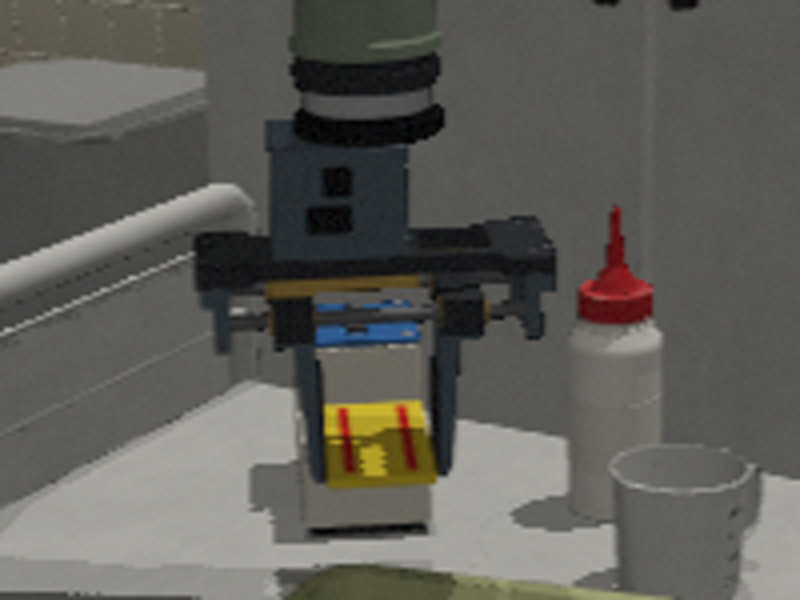

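The card is out and level in the grip at (380,445), clear of the mouth. I'll turn it to the tray's axes.

```bash
python3 -m creep '{"offset":[[0,0,-0.02],[0,0,0],[0,0,0],[0,0,0],[0,0,0]],"rotation":[[0,0,0],[0,0,7.5],[0,0,7.6],[0,0,7.6],[0,0,0]]}';python3 to.py 502.2 -391.2 60
```

```text
time_s: 12.55
ee_pos: [532.9, -246.2, 99.8]
ee_rot: [-179.9, 0.0, 57.6]
force: [-0.2, 0.2, -0.4]
gripper_width: 55.6
t 12.55 pos [ 532.9 -246.2   99.8] rot [-1.7992e+02  1.0000e-02  5.7570e+01] F [-0.17  0.15 -0.41] w 55.6
tool offset mm [-138.9   51.8   39.8]
in dispenser [-163.4, 0.4]
```

```bash
python3 -m creep '{"offset":[[-0.03,0.011,0],[-0.04,0.015,0],[-0.04,0.015,0],[-0.029,0.011,0],[0,0,0]],"rotation":[[0,0,0],[0,0,0],[0,0,0],[0,0,0],[0,0,0]]}'; python3 -m creep '{"offset":[[0,0,0.02],[0,0,0.02],[0,0,0],[0,0,0]],"rotation":[[0,0,0],[0,0,0],[0,0,0],[0,0,0]]}';python3 to.py 502.2 -391.2 6
python3 - <<'E'
from h import *
shot("side","s7",(230,150,480,350),3); shot("top","t7",(270,110,490,310),3)
E
```

```text
time_s: 13.18
ee_pos: [501.7, -393.6, 99.8]
ee_rot: [-180.0, 0.0, 57.4]
force: [-0.4, 1.0, 0.4]
gripper_width: 56.2
time_s: 13.68
ee_pos: [503.0, -391.5, 61.1]
ee_rot: [180.0, -0.0, 57.5]
force: [0.7, -0.3, -1.0]
gripper_width: 55.8
t 13.68 pos [ 503.  -391.5   61.1] rot [179.96  -0.    57.53] F [ 0.72 -0.3  -0.98] w 55.8
tool offset mm [-0.2 -0.8 55.1]
in dispenser [-311.6, 5.2]
```

View pics/s7.png

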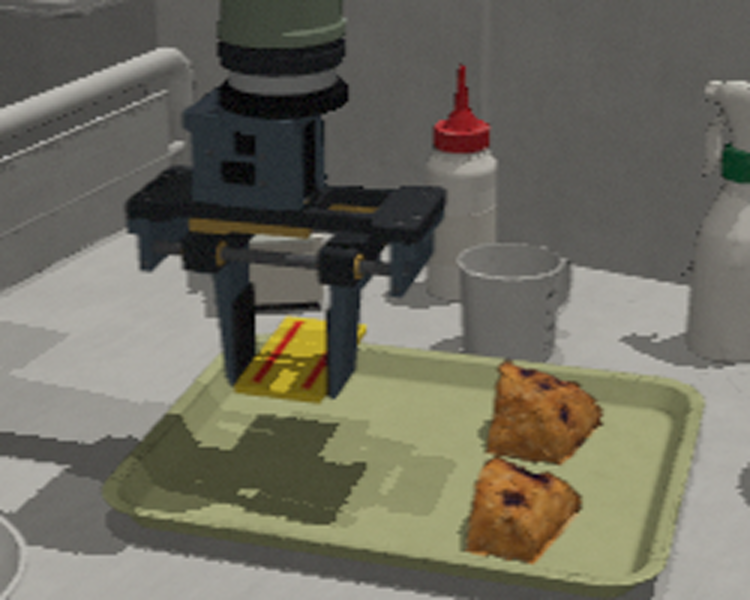

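View pics/t7.png

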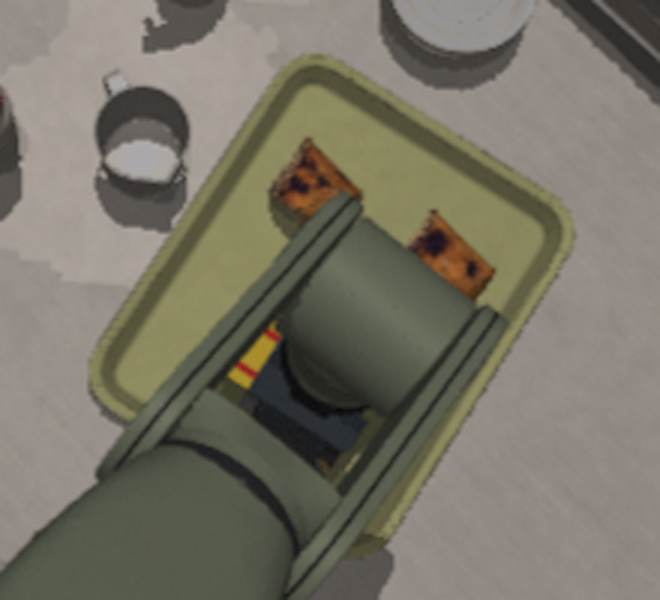

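The card is over the free half of the tray, at about (300,360) in the side crop, well clear of the rim and the cake. Lowering.

```bash
python3 -m creep '{"offset":[[0,0,0.015],[0,0,0.015],[0,0,0.015],[0,0,0.007],[0,0,0]],"rotation":[[0,0,0],[0,0,0],[0,0,0],[0,0,0],[0,0,0]]}'; python3 -m creep '{"offset":[[0,0,0],[0,0,0]],"rotation":[[0,0,0],[0,0,0]]}';python3 to.py 502.2 -391.2 4.5
```

```text
time_s: 14.4
ee_pos: [502.0, -391.7, 7.5]
ee_rot: [-179.9, -0.0, 57.5]
force: [0.3, -0.2, 0.2]
gripper_width: 55.6
time_s: 14.65
ee_pos: [502.8, -392.2, 9.1]
ee_rot: [179.9, 0.0, 57.5]
force: [-0.1, -0.1, -1.0]
gripper_width: 55.4
t 14.65 pos [ 502.8 -392.2    9.1] rot [1.7992e+02 1.0000e-02 5.7450e+01] F [-0.1  -0.08 -1.04] w 55.4
tool offset mm [ 0.6 -1.1  4.6]
in dispenser [-312.4, 5.2]
```

```bash
python3 -m creep '{"offset":[[0,0,0.002],[0,0,0.002],[0,0,0],[0,0,0]],"rotation":[[0,0,0],[0,0,0],[0,0,0],[0,0,0]]}';python3 to.py 502.2 -391.2 4.5
```

```text
time_s: 15.15
ee_pos: [502.4, -392.0, 4.4]
ee_rot: [180.0, 0.0, 57.5]
force: [0.3, 0.1, -0.5]
gripper_width: 55.7
t 15.15 pos [ 502.4 -392.     4.4] rot [180.     0.    57.45] F [ 0.27  0.12 -0.52] w 55.7
tool offset mm [ 0.5 -0.6 -0.1]
in dispenser [-312.2, 5.7]
```

```bash
python3 -m creep '{"offset":[[0,0,0],[0,0,0],[0,0,0],[0,0,0],[0,0,0]],"rotation":[[0,0,0],[0,0,0],[0,0,0],[0,0,0],[0,0,0]]}' 0.2; python3 to.py; python3 - <<'E'
from h import *
shot("side","s8",(230,150,480,350),3)
E
```

```text
time_s: 15.78
ee_pos: [502.4, -392.0, 4.5]
ee_rot: [180.0, 0.0, 57.5]
force: [0.3, -0.1, -0.5]
gripper_width: 72.9
t 15.78 pos [ 502.4 -392.     4.5] rot [179.99   0.    57.46] F [ 0.25 -0.06 -0.49] w 72.9
in dispenser [-312.2, 5.6]
```

View pics/s8.png

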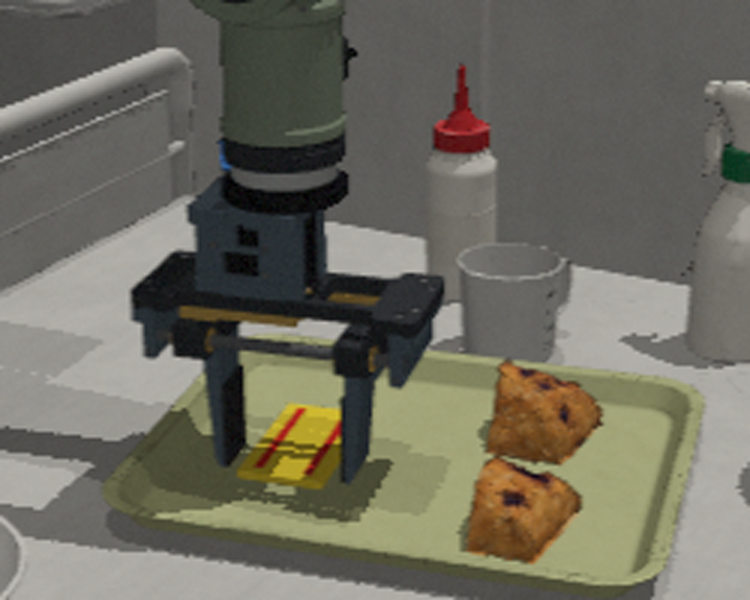

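The card is released on the tray floor at (290,445), with gaps on both sides to the fingers. I'll rise straight up and back away.

```bash
python3 -m creep '{"offset":[[0,0,-0.015],[0,0,-0.03],[0,0,-0.05],[0,0,-0.06],[0,0,-0.05]],"rotation":[[0,0,0],[0,0,0],[0,0,0],[0,0,0],[0,0,0]]}'; python3 -m creep '{"offset":[[-0.03,-0.05,0],[-0.03,-0.05,0],[-0.03,-0.05,0],[0,0,0],[0,0,0]],"rotation":[[0,0,0],[0,0,0],[0,0,0],[0,0,0],[0,0,0]]}';python3 - <<'E'
from h import *
shot("side","s9",(230,150,480,350),3); f=shot("top","t9",(190,110,490,380),2)
h=cv2.cvtColor(f,cv2.COLOR_BGR2HSV)
m=cv2.inRange(h,(22,170,110),(35,255,255))|cv2.inRange(h,(0,170,100),(5,255,255))|cv2.inRange(h,(174,150,100),(180,255,255))
m[:150]=0;m[320:]=0;m[:,:295]=0;m[:,470:]=0
c=max(cv2.findContours(cv2.morphologyEx(m,cv2.MORPH_CLOSE,np.ones((3,3))),0,2)[0],key=cv2.contourArea)
P=np.array([onz("top",*p,9)[:2] for p in c[:,0]],np.float32);r=cv2.minAreaRect(P);print("card",r)
d=np.array(r[0])-[576.2,-414.6];print("tray xy",d@[.8436,-.537],d@[.537,.8436])
E
python3 to.py
```

```text
time_s: 16.45
ee_pos: [502.6, -392.1, 213.3]
ee_rot: [179.8, 0.0, 57.5]
force: [1.0, -0.2, -1.1]
gripper_width: 73.0
time_s: 17.08
ee_pos: [328.1, -387.6, 210.6]
ee_rot: [179.8, 0.0, 57.4]
force: [0.0, -0.1, 0.2]
gripper_width: 73.3
card ((513.6358032226562, -373.3482666015625), (97.3434066772461, 54.333065032958984), 56.51412582397461)
tray xy -74.93133723632818 1.2029886254882716
t 17.18 pos [ 328.7 -387.5  209.9] rot [1.7992e+02 1.0000e-02 5.7510e+01] F [0.31 0.3  0.44] w 73.0
in dispenser [-337.3, 177.5]
```

View pics/s9.png

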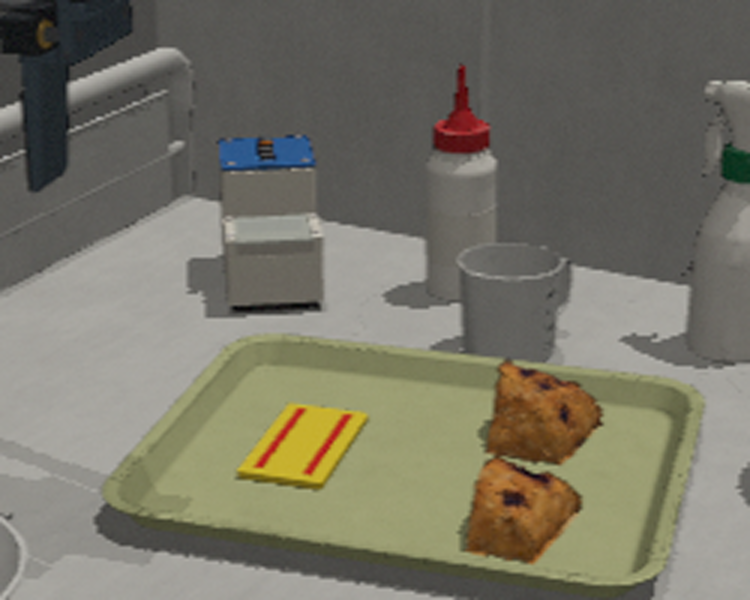

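View pics/t9.png

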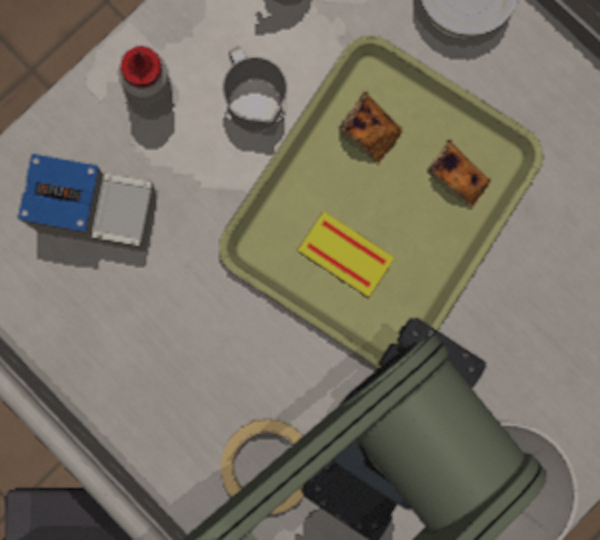

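The card lies flat in the free half of the tray, at (303,445) in the side crop. Nothing else has moved and the arm is clear, so I'm handing in.

```bash
python3 -c "
from workcell import env
print(env.job_done())"
```

```text
the job is handed in; nothing more can be done
None
```

The yellow card is out of the dispenser and lying flat on the free half of the tray floor. I handed the job in at about 17 s; no verdict was reported.

- **Feeding:** three strokes with the closed fingertips, pressing about 3 N, pushed about 53 mm of card out of the mouth (measured in the top view).
- **Moving:** I pinched the card across its 56 mm width and drew it straight out. I then turned it to the tray's axes and released it just above the floor.
- **Last checks:** the final pictures put the card's centre at about x = -75 mm, y = +1 mm in the tray frame, where up to 130 mm and 100 mm are allowed. It measured 97 x 54 mm seen from above, which fits it lying flat.
- **Surroundings:** the tray, cake, bottle, cup and tape look unmoved by eye. I did not re-measure their positions. The gripper was about 210 mm up and touching nothing.

One check was not made directly: I could not read the wheel angle. I inferred it was near its stop because the card stuck out 53 mm. None of the checks failed or disagreed with each other.

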